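# Fit a belt pulley on a pump's studs and set its timing rib

### The job

Take the aluminium belt pulley from the counter, boss upward, and slide it over the pump's nose, turning it gently by feel until its four holes find the four studs and it sits fully home on the drive flange. Then turn pulley and shaft together until the raised rib on the pulley points straight at the upright pointer on the pump, and let go. Use light force only, never lean hard on the pump, and leave the other things on the counter where they are.

Things in the scene. Friction and masses are not known exactly. Their poses are not given: they have to be found in the camera images.
- pulley_centre (a point): Centre of the loose aluminium belt pulley (0.35 to 0.55 kg), on its axis, 28 mm above its underside; z up, x along its raised rib. It starts flat on the counter, boss up. Disc 100 mm in diameter, grooved rim 16 mm high, web 12 mm thick with four through holes of 11 mm, 32 mm from the axis, at 45, 135, 225, 315 degrees from the rib; 21.5 mm bore all through. Home: 28 mm above pump_seat
- pulley_boss (a point): Where to grip the pulley: on its axis, 44 mm above its underside, in the boss, which rises from the web to 56 mm, with twelve flats, 36 mm across (one faces along x, one every 30 degrees; gripped between two it turns a little to suit the fingers). Keep fingertips 22 mm or more above the underside: the rib reaches 19 mm and, once home, the stud ends 20 mm. Axes as pulley_centre
- pulley_rib (a point): Top of the outer end of the pulley's raised radial rib (6 mm wide), 47 mm out from the pulley's axis, 19 mm above its underside; axes as pulley_centre
- pump_seat (a point): On the upright axis of the grey pump (round 130 mm base fixed to the counter), at the top face of its steel drive flange (84 mm wide), 80 mm above the counter. z up, x to the pump's pointer; these axes do not turn with the shaft. The flange carries four 8 mm studs, 20 mm high, ends tapered, 32 mm from the axis, 90 degrees apart. The pulley rests 20 mm high on their ends until holes and studs match
- pump_nose (a point): Top of the flange's central nose, 34 mm above pump_seat, same axes. Nose 20 mm in diameter, its top 6 mm tapered to 11 mm; it enters the pulley's bore. The shaft's angle is not reported: at the start, the pulley on the studs would have its rib 20 to 45 degrees off the pointer, to one side or the other (the fit repeats every 90 degrees)
- pump_pointer (a point): Top of the pump's fixed upright pointer (6 by 12 mm post), 71 mm out from the pump's axis along its x, 101 mm above the counter, just outside the pulley's rim; axes as pump_seat. The shaft turns stiffly (0.25 N m), without end both ways, and stays where left; turning the pulley with a light press (3 to 6 N) on the stud ends does not move it
- pulley: The pulley's underside centre, on its axis; axes as pulley_centre
- pump: The underside of the pump's round base, on the pump's axis, at counter height; it carries the shaft with flange, nose and studs; axes as pump_seat
- bearing: bystander: steel bearing ring, 48 mm wide, 16 mm high, origin under its centre
- idler: bystander: dark plain roller, 68 mm wide, 30 mm high, origin under its centre
- carton: bystander: cardboard box 85 x 120 x 70 mm, origin under its centre
- spanner: bystander: steel spanner 200 mm long, lying
- tape_roll: bystander: tape roll 98 mm wide, 24 mm high, origin under its centre
- pen_cup: bystander: black cup 76 mm wide, 100 mm high, origin under its centre
- bin: bystander: yellow open parts bin 170 x 105 x 75 mm, origin under its centre
- collar: bystander: brass flanged collar, 56 mm wide, 30 mm high, origin under its centre
Things that resemble listed ones, but are neither listed nor needed, are in the scene too. What is shaped like the pulley but red is not meant. Leave any red look-alike of the pump alone.

How it is judged:
On the way:
1. the pulley is home on the drive flange, the studs through its holes (z of pulley_centre in the frame of pump_seat below 0.0303 m and horizontal distance between pulley_centre and pump_seat below 0.004 m and angle between pulley_centre's own z axis and vertical below 0.06 rad), for 0.2 s.
At the end, for the whole second after the job is handed in: Pulley home on the drive flange, studs through its holes (within 2.3 mm of fully down, 4 mm of the axis, level within 0.06 rad), rib's outer end within 6 mm of the line from the pump's axis to the pointer, on the pointer's side; released and at rest; other things left alone (all of step 1 and y of pulley_rib in the frame of pump_seat between -0.006 and 0.006 m and x of pulley_rib in the frame of pump_seat above 0.03 m and linear speed of pulley below 0.01 m/s and angular speed of pulley below 0.05 rad/s and contact force between pulley and the fingers below 0.1 N); the robot touches nothing.
It fails at once if the pulley is pressed or struck against the pump or its shaft with more than 80 N (contact force between pulley and pump above 80 N).
It fails at once if the fingers or arm push the pump itself with more than 25 N (contact force between pump and the arm above 25 N).
It fails at once if another thing on the counter is moved by more than 20 mm (distance of any of bearing, idler, carton, spanner, tape_roll, pen_cup, bin, collar from where it was at the start of the episode above 0.02 m).
It also fails if it takes over 72 s, if anything falls off the work surface, if the arm or the gripper's body presses on something with over 40 N, if the wrist force passes 120 N, or if a joint passes its speed limit or range.

### The arm

A 7-joint arm with a two-finger parallel gripper is mounted at the origin on the work surface. World frame = base frame: x ahead of the robot, y to its left, z up, the work surface at z = 0. Lengths are in m, angles in rad, forces in N, time in s.
With the tool pointing down it reaches from about 0.35 to 0.775 m from the base axis. Payload 3.1 kg.
Tool frame: the origin (TCP) lies on the centre line of the jaws, within the pads' length; the fingertips stand 14 mm ahead of it and the grasp point (between the pads) lies 5 mm behind it; z points along the fingers, x is the direction in which the jaws open and shut, and the axes are right-handed (so a half turn about z gives the same grasp; the last joint's range is limited). The gripper opens to 85 mm and grips with 20 to 120 N. Pads are 22 mm wide; open, the fingers measure 114 mm over their backs; the gripper's body (76 mm by 85 mm) begins 54 mm behind the grasp point. The pads swing forward as they close: fully open they stand 13 mm farther back than shut.
Start: joints at [-1.17, 0.311, 0.014, 1.512, -0.004, 1.319, -0.027], TCP at [0.236, 0.497, 0.245] pointing down, gripper open.
Joint ranges: [-2.7, 2.7], [-0.3, 1.91], [-1.27, 1.3], [0.12, 2.57], [-1.44, 4.58], [0.2, 2.03], [-3.05, 3.05]. Speed limits (rad/s): [2.79, 2.79, 3.14, 3.14, 3.14, 3.14, 3.14].

### API

Orientations are given as a unit quaternion [w, x, y, z].
In Python, from station import r gives the robot as it stands.
- The arm moves only by the shell command python3 -m creep 'ROWS'. ROWS is JSON, a list of rows, each a list of 3 entries, a list of its own where there are three numbers: the shift along the tool's x, y, z in m, then the turn, a rotation vector about the tool's x, y, z in degrees, then the closure in counts, from 0 (fully open) to 255 (shut). A call has 1 to 12 rows; each row is the pose to reach, as a shift and turn from the pose commanded when the call began, along the tool's axes at that moment; what a row does not reach only later rows make up. A row lasts 1/8 s, in which the tool goes at most 62.5 mm and 10.7 degrees, less where a joint would pass 70% of its speed; a pose out of reach is approached as far as the arm can. A call with a gripper value outside its range is refused whole. The fingers move at their own pace and stop on an object; the grip force is fixed at half the most. Time passes only in rows, so rows that repeat a pose let the fingers close. It gives the time, the measured TCP pose, the force and the opening at its end, in the units of the state.
- r.observe(): the state, without advancing time (a new reading comes with each control period).
- r.read_camera(name): name is "side" or "top" or "wrist"; returns a dict with "img" (420x560x3 uint8, blue, green, red), "camera_matrix" (3x3 intrinsics, pixels), "world_from_camera" (4x4, takes a point from camera to world coordinates). Camera axes: x right, y down, z forward; pixel columns grow to the right and rows downward; lengths in m; the calibration is good to about 2 mm. A picture is of the moment at which its call begins. There is no depth.
- r.sign_off(): hands the job in, once; it reports no verdict.
The state is a dict: "time_s": time; "joint_pos": joint angles; "joint_velocities": joint speeds; "effort": joint torques, N m; "tcp_pos": TCP position; "ee_rot": TCP orientation; "force": force on the tool from outside, world axes, zero at the start; "torque": the same for the moment, N m; "width": finger opening in m.
Only numpy, scipy, OpenCV 4.12 (cv2) and the standard library are available. Lean on these libraries where they do the work, as an engineer would, in place of code of your own. Each camera call takes 0.05 s, during which the arm holds its last target.

## Working session

There is one attempt and no reset: what is moved stays moved. The work goes in short steps, Python scripts to look and compute and a shell command to move; the robot and the scene stay as the last step left them, time stands still between calls to the robot, and variables do not carry over. Pictures are saved under pics/ and viewed, and the job is handed in when it is done.

```bash
mkdir -p pics; ls; python3 - <<'E'
from station import r
import cv2
print(r.observe())
for n in("side","top","wrist"):
    d=r.read_camera(n);cv2.imwrite(f"pics/{n}0.png",d["img"]);print(n,d["camera_matrix"].tolist(),d["world_from_camera"].round(4).tolist())
E
```

```text
pics
{'time_s': 0.0, 'joint_pos': array([-1.16968367,  0.31171303,  0.01401068,  1.51307529, -0.00440922,
        1.31921541, -0.02717387]), 'joint_velocities': array([-0.00044223, -0.00013946,  0.00050469,  0.0009874 ,  0.00054837,
       -0.00053311, -0.00130833]), 'effort': array([ 2.31739330e-05, -3.79903364e+01,  1.45873558e-01, -2.30592924e+01,
        1.21224340e-02,  1.32001538e-02, -1.13559722e-05]), 'tcp_pos': array([0.23535547, 0.49631308, 0.24422067]), 'ee_rot': array([ 6.75313654e-04,  8.45105246e-01,  5.34598642e-01, -9.79945947e-04]), 'force': array([-0.44874877,  0.16619263, -0.00129743]), 'torque': array([-0.02555587, -0.02537806,  0.02036583]), 'width': 0.08546526622647727}
side [[393.737376304452, 0.0, 280.96928292392784], [0.0, 393.737376304452, 213.31713476865016], [0.0, 0.0, 1.0]] [[0.7839, -0.457, 0.4204, 0.0687], [-0.6206, -0.555, 0.5539, -0.6042], [-0.0198, -0.6951, -0.7187, 0.8895], [0.0, 0.0, 0.0, 1.0]]
top [[399.7138848123831, 0.0, 278.5929839575391], [0.0, 399.7138848123831, 201.7243207977372], [0.0, 0.0, 1.0]] [[0.0058, -0.9842, 0.177, 0.3457], [-1.0, -0.0049, 0.0052, -0.0125], [-0.0042, -0.177, -0.9842, 1.1435], [0.0, 0.0, 0.0, 1.0]]
wrist [[356.8749289367603, 0.0, 282.77597893679155], [0.0, 356.8749289367603, 216.82987625469096], [0.0, 0.0, 1.0]] [[0.4267, 0.8582, 0.2853, 0.1629], [0.9044, -0.4042, -0.1368, 0.5319], [-0.0021, 0.3164, -0.9486, 0.3725], [0.0, 0.0, 0.0, 1.0]]
```

View pics/side0.png

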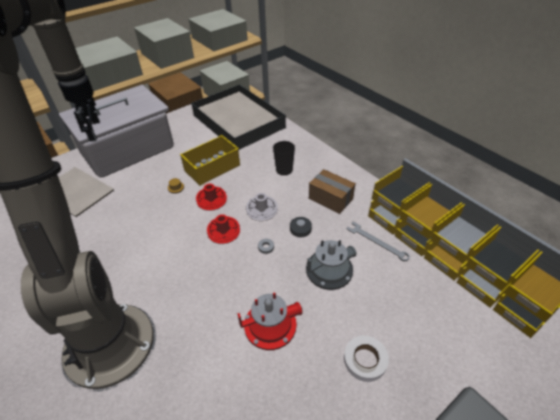

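View pics/top0.png

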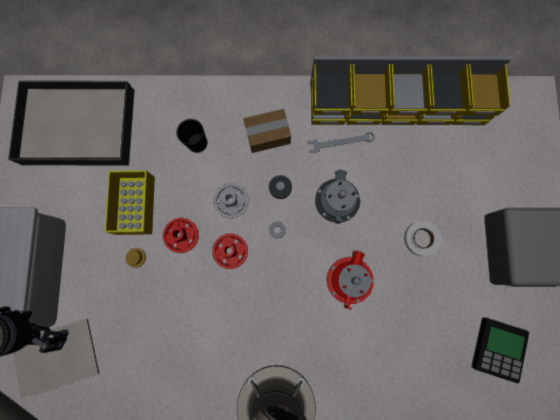

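View pics/wrist0.png

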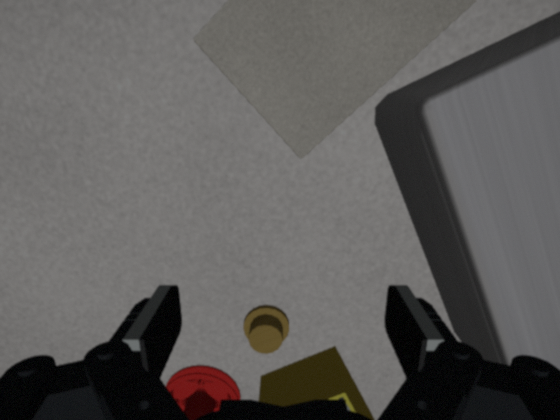

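The top view shows these candidates:
- Pulley: silver at (231,201), red at (180,235) and red at (230,251). The aluminium (silver) one is meant.
- Pump: grey at (338,197), red at (350,280). The grey one is meant.

I'll confirm both in enlarged crops.

```bash
python3 - <<'E'
import cv2,numpy as np
t=cv2.imread("pics/top0.png");s=cv2.imread("pics/side0.png")
f=lambda i,x,y,w,h:cv2.resize(i[y:y+h,x:x+w],(400,300),interpolation=cv2.INTER_CUBIC)
a=np.vstack([np.hstack([f(t,191,171,80,60),f(s,222,177,80,60)]),np.hstack([f(t,298,167,80,60),f(s,290,232,80,60)])])
cv2.imwrite("pics/crop0.png",a)
E
```

```text
(no output)
```

View pics/crop0.png

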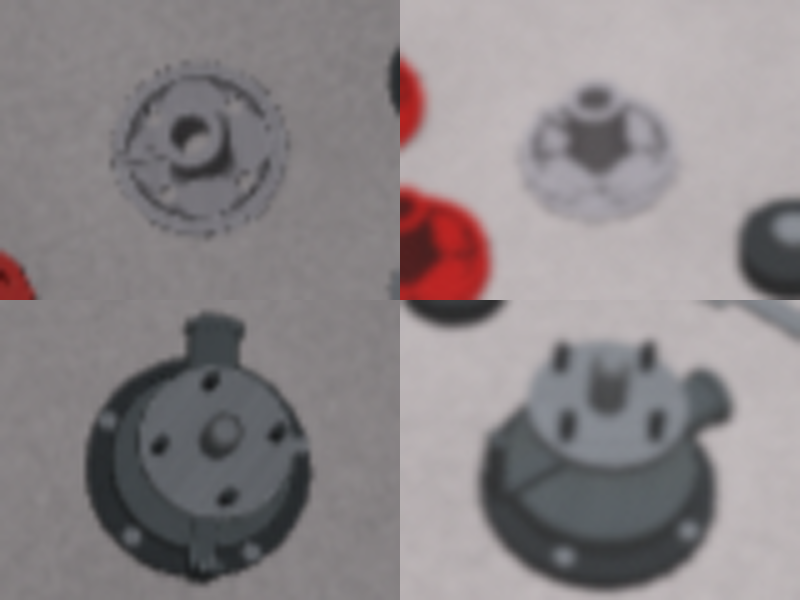

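```bash
cat > h.py <<'E'
from station import r
import cv2,numpy as np
from scipy.spatial.transform import Rotation as R
def save(n,d): cv2.imwrite(f"pics/{n}.png",d["img"])
def ray(d,p):
    v=np.linalg.inv(d["camera_matrix"])@[p[0],p[1],1]; T=d["world_from_camera"]; v=T[:3,:3]@v
    return T[:3,3],v/np.linalg.norm(v)
def tri(*dp):
    A=np.zeros((3,3));b=np.zeros(3)
    for d,p in dp:
        o,v=ray(d,p);M=np.eye(3)-np.outer(v,v);A+=M;b+=M@o
    return np.linalg.solve(A,b)
def atz(d,p,z):
    o,v=ray(d,p);return o+v*(z-o[2])/v[2]
def proj(d,P):
    T=np.linalg.inv(d["world_from_camera"]);c=T[:3,:3]@np.asarray(P)+T[:3,3];q=d["camera_matrix"]@c;return q[:2]/q[2]
def toolR(s=None):
    s=s or r.observe();q=s["ee_rot"];return R.from_quat([q[1],q[2],q[3],q[0]])
def totool(P,s=None):
    s=s or r.observe();return toolR(s).inv().apply(np.asarray(P)-s["tcp_pos"])
def yaw(s=None):
    m=toolR(s).as_matrix();return np.degrees(np.arctan2(m[1,0],m[0,0])),m[:,2]
E
python3 - <<'E'
from h import *
t=r.read_camera("top");s=r.read_camera("side")
for a,b in(((230,197.6),(261.4,196.4)),((342.4,193),(331.4,244))):
    P=tri((t,a),(s,b));print(P.round(4),proj(t,P)-a,proj(s,P)-b,totool(P).round(4))
print(atz(t,(339,215),.101),yaw())
E
```

```text
[0.5508 0.1271 0.0629] [-0.01321135  0.02489409] [ 0.02478122 -0.00563148] [-0.1987  0.4432  0.1821]
[ 0.554  -0.1739  0.1151] [-0.14458885  0.24339185] [ 0.28185998 -0.0788578 ] [-0.4693  0.5751  0.1302]
[ 0.49843598 -0.1661939   0.101     ] (np.float64(64.63594605812432), array([-3.89890091e-04, -9.52133055e-04, -9.99999471e-01]))
```

Crops confirm the silver pulley (boss up, top px (230,198)) and the grey pump (nose at top px (342,193), pointer post on the robot side near (339,215)). Now I'll go above the pulley.

```bash
python3 -m creep '[[[-0.1,0.22,0],[0,0,25],0],[[-0.199,0.42,0],[0,0,51],0],[[-0.199,0.42,0],[0,0,51],0],[[-0.199,0.42,0],[0,0,51],0],[[-0.199,0.42,0],[0,0,51],0],[[-0.199,0.42,0],[0,0,51],0],[[-0.199,0.42,0],[0,0,51],0],[[-0.199,0.42,0],[0,0,51],0],[[-0.199,0.42,0],[0,0,51],0],[[-0.199,0.42,0],[0,0,51],0]]'
python3 - <<'E'
from h import *
d=r.read_camera("wrist");save("w1",d);np.save("pics/w1.npy",d,allow_pickle=True);print(yaw(),r.observe()["tcp_pos"],proj(d,[.551,.127,.056]))
E
```

```text
time_s: 1.5
tcp_pos: [0.529, 0.1389, 0.245]
ee_rot: [-0.001, 0.993, 0.12, -0.001]
force: [-0.2, 0.0, 0.2]
width: 0.0858
(np.float64(13.818831722475078), array([-0.00115215,  0.00129168, -0.9999985 ])) [0.52887431 0.13940022 0.2450841 ] [301.535656   209.61148976]
```

View pics/w1.png

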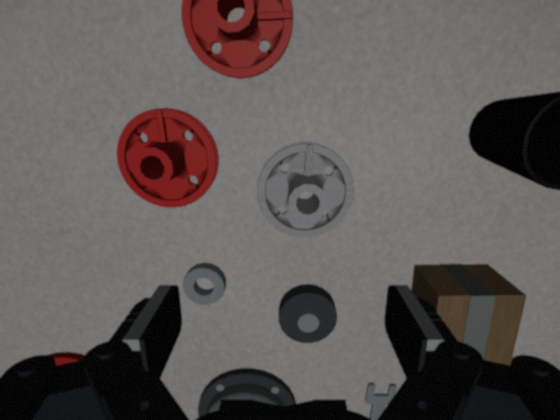

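```bash
python3 - <<'E'
import cv2
i=cv2.imread("pics/w1.png");cv2.imwrite("pics/w1c.png",cv2.resize(i[130:250,235:385],(750,600),interpolation=cv2.INTER_CUBIC))
E
```

```text
(no output)
```

View pics/w1c.png

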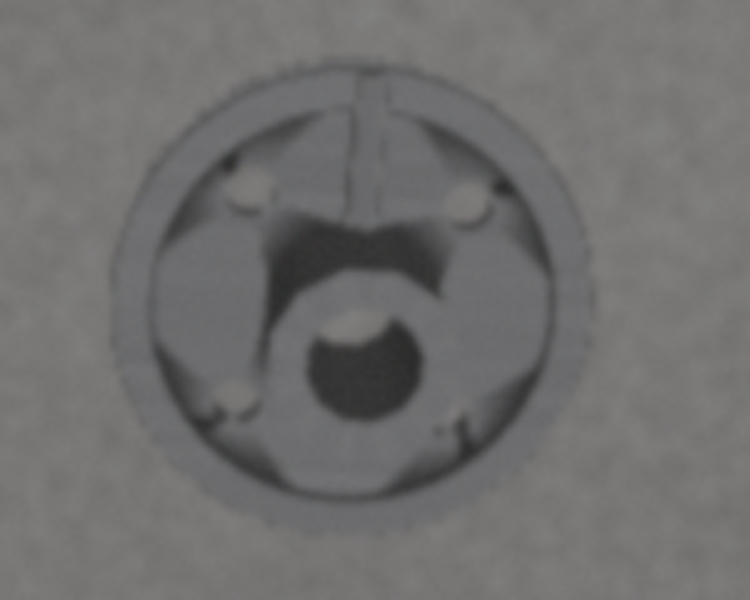

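```bash
python3 - <<'E'
from h import *
d=np.load("pics/w1.npy",allow_pickle=True).item()
B=atz(d,(308,202),.056);C=atz(d,(305.6,190),.01);O=atz(d,(309.4,145),.0185);I=atz(d,(307.4,172),.019)
t=r.read_camera("top")
print(B,C,O,I,tri((d,(308,202)),(t,(230,197.6))))
for c in(B,C):print(np.linalg.norm((O-c)[:2]),np.degrees(np.arctan2(*(O-c)[1::-1])))
v=O-I;print(np.degrees(np.arctan2(v[1],v[0])))
print(totool(.5*(B+C)))
E
```

```text
[0.55491816 0.13554683 0.056     ] [0.55548371 0.13557847 0.01      ] [0.54629693 0.18227726 0.0185    ] [0.55131804 0.15600239 0.019     ] [0.5568478  0.13048722 0.03598582]
0.047519027587406795 100.45288079374942
0.04759384246413092 101.12934726710355
100.81875183936582
[0.02475116 0.01041616 0.21212176]
```

```bash
python3 - <<'E'
from h import *
t=r.read_camera("top");s=r.read_camera("side");w=r.read_camera("wrist");save("t1",t);save("s1",s);save("w1b",w)
P=[.555,.1355,.056]
print(proj(t,P),proj(s,P),atz(t,(230,197.6),.056),atz(s,(261.4,196.4),.056),w["world_from_camera"].round(4).tolist(),r.observe()["tcp_pos"],r.observe()["joint_velocities"].round(3))
f=lambda i,x,y,w,h:cv2.resize(i[y:y+h,x:x+w],(400,300),interpolation=cv2.INTER_CUBIC)
cv2.imwrite("pics/c1.png",np.hstack([f(t["img"],191,171,80,60),f(s["img"],222,177,80,60)]))
E
```

```text
[227.32147875 196.58801411] [261.03559255 195.98080099] [0.55218125 0.12799238 0.056     ] [0.5547534  0.13327232 0.056     ] [[0.9706, 0.2283, 0.0761, 0.5106], [0.2406, -0.9212, -0.3059, 0.2183], [0.0003, 0.3152, -0.949, 0.3735], [0.0, 0.0, 0.0, 1.0]] [0.52923847 0.13870256 0.24534965] [ 0.007  0.     0.008 -0.002  0.     0.     0.   ]
```

View pics/c1.png

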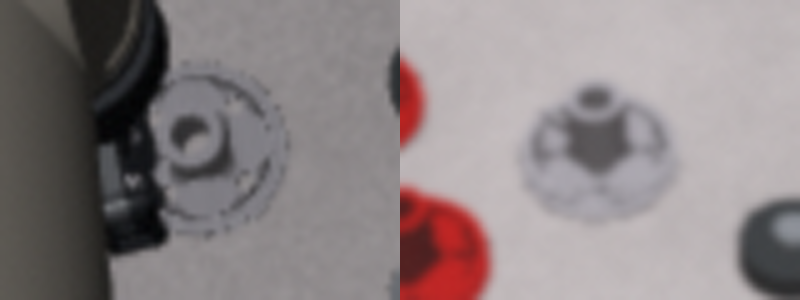

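View pics/w1b.png

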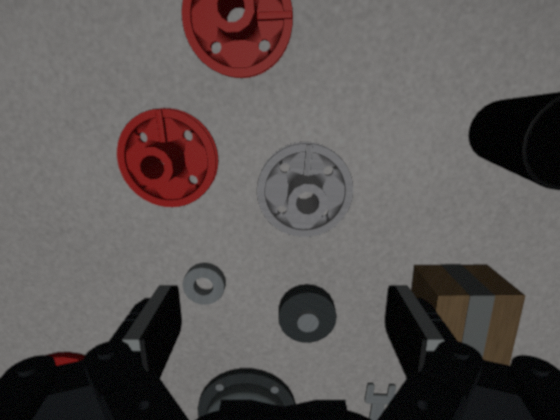

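Bore at (308,202), rib tip at (309,145), so the rib is at about 101°. Flats allow a grip at yaw 11°. I'll descend part way and measure again from the second wrist position.

```bash
python3 -m creep '[[[0.025,0.012,0.06],[0,0,3],0],[[0.025,0.012,0.11],[0,0,3],0],[[0.025,0.012,0.11],[0,0,3],0],[[0.025,0.012,0.11],[0,0,3],0],[[0.025,0.012,0.11],[0,0,3],0]]'
python3 - <<'E'
from h import *
d=r.read_camera("wrist");save("w2",d);np.save("pics/w2.npy",d,allow_pickle=True);print(yaw(),r.observe()["tcp_pos"],proj(d,[.555,.1345,.056]))
E
```

```text
time_s: 2.38
tcp_pos: [0.5589, 0.1322, 0.1384]
ee_rot: [-0.001, 0.996, 0.093, 0.003]
force: [-0.9, 0.5, -0.3]
width: 0.0854
(np.float64(10.661866727008627), array([ 0.00510136,  0.0017382 , -0.99998548])) [0.55874519 0.13206451 0.1381482 ] [274.75987293 229.56313702]
```

View pics/w2.png

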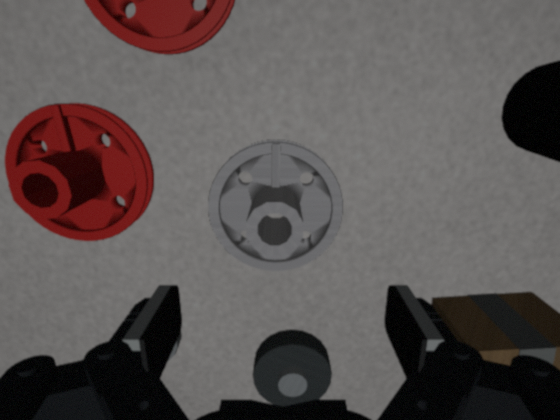

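Bore top centre is at (274.5,230), rim centre about (275.5,206), rib tip (276,144).

```bash
python3 - <<'E'
from h import *
a=np.load("pics/w1.npy",allow_pickle=True).item();d=np.load("pics/w2.npy",allow_pickle=True).item()
print(tri((a,(308,202)),(d,(274.5,230))),tri((a,(309.4,145)),(d,(276,144))))
B=atz(d,(274.5,230),.056);O=atz(d,(276,144),.0185);C=atz(d,(275.5,206),.01);print(B,C,O,np.degrees(np.arctan2(*(O-B)[1::-1])))
s=r.observe();print(s["tcp_pos"],totool([.5552,.1345,.041]),yaw(),s["joint_pos"].round(2))
g=a["world_from_camera"]
E
```

```text
[0.55419972 0.13721257 0.06342959] [0.54656078 0.18203764 0.01579538]
[0.55489203 0.13418128 0.056     ] [0.55455718 0.13616845 0.01      ] [0.54652601 0.18239621 0.0185    ] 99.84368369193578
[0.55874519 0.13206451 0.1381482 ] [-0.00355162 -0.00297511  0.09713294] (np.float64(10.661866727008627), array([ 0.00510136,  0.0017382 , -0.99998548])) [-0.55  0.45  0.4   1.62 -0.2   1.1   0.09]
```

```bash
python3 -m creep '[[[-0.004,-0.003,0.04],[0,0,0],0],[[-0.004,-0.003,0.075],[0,0,0],0],[[-0.004,-0.003,0.097],[0,0,0],0],[[-0.004,-0.003,0.097],[0,0,0],0],[[-0.004,-0.003,0.097],[0,0,0],0],[[-0.004,-0.003,0.097],[0,0,0],0]]'
python3 - <<'E'
from h import *
d=r.read_camera("wrist");save("w3",d);s=r.observe();print(yaw(),s["tcp_pos"],s["force"],proj(d,[.555,.1345,.056]))
E
```

```text
time_s: 3.18
tcp_pos: [0.554, 0.134, 0.0402]
ee_rot: [-0.0, 0.996, 0.093, 0.002]
force: [0.6, 1.0, -0.1]
width: 0.0854
(np.float64(10.634230130471796), array([ 2.91127976e-03,  9.13770733e-04, -9.99995345e-01])) [0.55375186 0.13393814 0.03987253] [ 0.13311992 -0.94888441  0.44285392] [282.91892037 329.04120316]
```

View pics/w3.png

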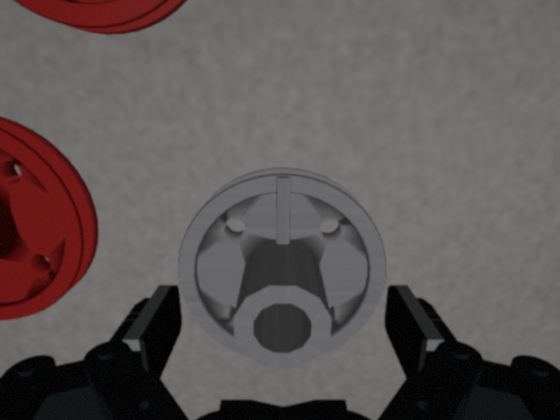

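The boss (283,328) is centred between the pads and the rib is square to them. Closing.

```bash
python3 -m creep '[[[0,0,0],[0,0,0],255],[[0,0,0],[0,0,0],255],[[0,0,0],[0,0,0],255],[[0,0,0],[0,0,0],255],[[0,0,0],[0,0,0],255],[[0,0,0],[0,0,0],255]]'
python3 -m creep '[[[0,0,0],[0,0,0],255],[[0,0,0],[0,0,0],255],[[0,0,-0.06],[0,0,0],255],[[0,0,-0.12],[0,0,0],255],[[0,0,-0.18],[0,0,0],255],[[0,0,-0.18],[0,0,0],255],[[0,0,-0.18],[0,0,0],255]]'
python3 - <<'E'
from h import *
d=r.read_camera("wrist");save("w4",d);t=r.read_camera("top");save("t4",t);s=r.observe();print(s["time_s"],yaw(),s["tcp_pos"],s["force"],s["width"])
np.save("pics/w4.npy",d,allow_pickle=True)
E
```

```text
time_s: 3.98
tcp_pos: [0.5534, 0.1338, 0.0389]
ee_rot: [-0.0, 0.996, 0.093, 0.001]
force: [1.8, 0.9, 3.5]
width: 0.0351
time_s: 4.85
tcp_pos: [0.5497, 0.1334, 0.2151]
ee_rot: [0.0, 0.996, 0.093, -0.004]
force: [-1.4, -0.2, -5.6]
width: 0.035
4.95 (np.float64(10.640382551264809), array([-0.00860023, -0.00218674, -0.99996063])) [0.54957891 0.13338562 0.21434128] [-0.07941383  0.55337616 -5.53093183] 0.03438901502238872
```

View pics/w4.png

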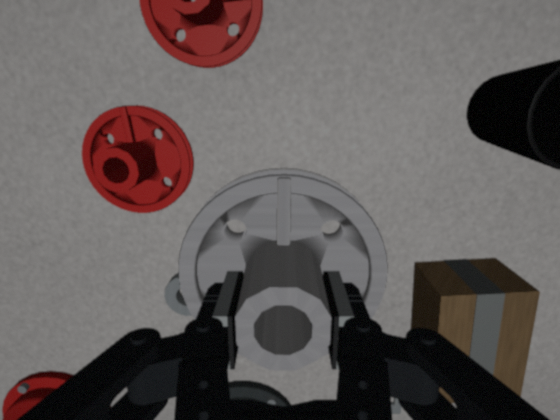

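View pics/t4.png

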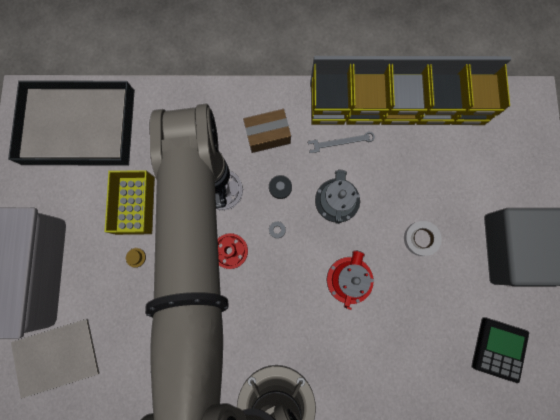

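Grasp good: width 34.4 mm, 5.5 N carried, rib upright in view. From the top crop the studs lie near 8° + 90°k, and the pointer at about 172°. I'll go next to the pump and view it with the pulley already turned near the matching yaw.

```bash
python3 -m creep '[[[0.001,0.05,-0.055],[0,0,-5],255],[[0.002,0.1,-0.055],[0,0,-10],255],[[0.003,0.15,-0.055],[0,0,-16],255],[[0.003,0.2,-0.055],[0,0,-21],255],[[0.004,0.25,-0.055],[0,0,-27],255],[[0.004,0.3,-0.055],[0,0,-32],255],[[0.004,0.35,-0.055],[0,0,-37],255],[[0.004,0.385,-0.055],[0,0,-40],255],[[0.004,0.385,-0.055],[0,0,-40],255],[[0.004,0.385,-0.055],[0,0,-40],255],[[0.004,0.385,-0.055],[0,0,-40],255],[[0.004,0.385,-0.055],[0,0,-40],255]]'
python3 - <<'E'
from h import *
d=r.read_camera("wrist");save("w5",d);s=r.observe();print(s["time_s"],yaw(),s["tcp_pos"],s["force"],s["width"],s["joint_pos"].round(2),s["joint_velocities"].round(3))
np.save("pics/w5.npy",d,allow_pickle=True)
t=r.read_camera("side");save("s5",t)
E
```

```text
time_s: 6.45
tcp_pos: [0.6278, -0.2424, 0.2731]
ee_rot: [-0.0, 0.903, 0.429, 0.0]
force: [0.4, 0.1, -5.6]
width: 0.0347
6.5 (np.float64(50.727705815905054), array([ 2.77113119e-05,  5.12430207e-04, -9.99999868e-01])) [ 0.62771691 -0.24274895  0.27333689] [-0.68929963  0.23808132 -5.03231987] 0.035083301621219816 [ 0.13  0.59  0.41  1.07 -0.22  1.52  1.37] [ 0.005 -0.003  0.006 -0.004  0.002 -0.     0.   ]
```

View pics/w5.png

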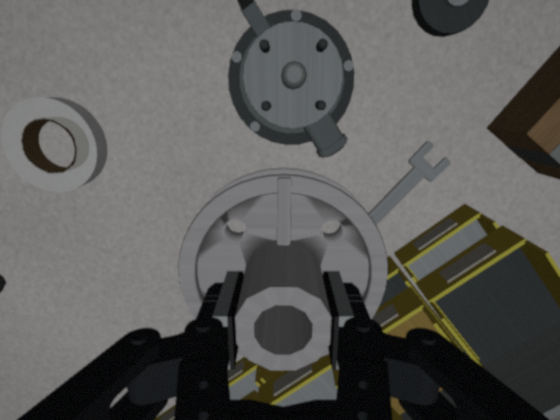

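```bash
python3 - <<'E'
import cv2
i=cv2.imread("pics/w5.png");cv2.imwrite("pics/w5c.png",cv2.resize(i[0:160,210:370],(600,600),interpolation=cv2.INTER_CUBIC))
E
```

```text
(no output)
```

View pics/w5c.png

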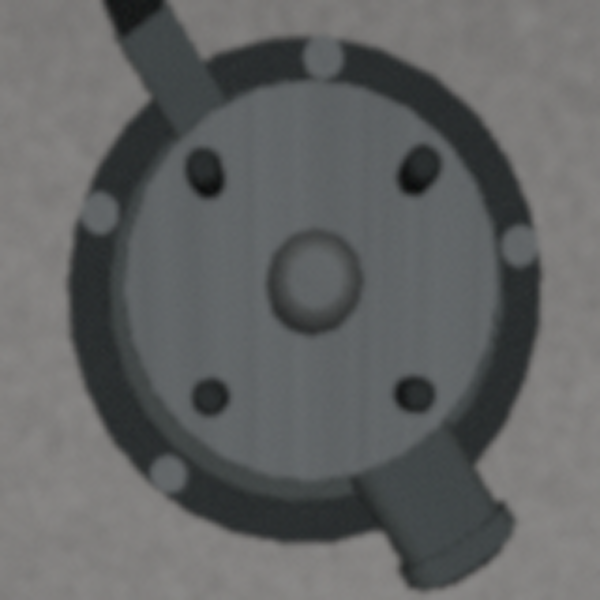

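```bash
python3 - <<'E'
from h import *
d=np.load("pics/w5.npy",allow_pickle=True).item()
p=lambda x,y:(210+x/3.75,y/3.75)
N=atz(d,p(316,278),.114);F=atz(d,p(313,281),.08);print(N,F)
for q in((203,163),(424,161),(210,393),(416,391)):
    S=atz(d,p(*q),.1);v=(S-N)[:2];print(S.round(4),np.linalg.norm(v).round(4),np.degrees(np.arctan2(v[1],v[0])))
for z in(.05,.08,.1):
    a=atz(d,p(144,22),z);b=atz(d,p(201,116),z);v=a-b;print(z,np.degrees(np.arctan2(v[1],v[0])),(a-N)[:2],np.degrees(np.arctan2(*(a-N)[1::-1])))
t=r.read_camera("top");s=r.read_camera("side")
print(atz(t,(342.4,193),.114),atz(s,(331.4,244),.114),tri((d,p(316,278)),(t,(342.4,193))),tri((d,p(316,278)),(s,(331.4,244))),tri((d,p(316,278)),(s,(331.4,244)),(t,(342.4,193))))
E
```

```text
[ 0.55802362 -0.17300508  0.114     ] [ 0.55717789 -0.1718292   0.08      ]
[ 0.526  -0.1764  0.1   ] 0.0322 -173.89380262629035
[ 0.5542 -0.1412  0.1   ] 0.032 96.87250461365309
[ 0.5612 -0.2041  0.1   ] 0.0313 -84.08721232647912
[ 0.5889 -0.1696  0.1   ] 0.031 6.378659081517093
0.05 174.2131554260386 [-0.069866    0.00739334] 173.95934131972373
0.08 174.2131554260386 [-0.06324327  0.0052577 ] 175.24767419019145
0.1 174.2131554260386 [-0.05882811  0.00383393] 176.27120779705467
[ 0.55492289 -0.17442125  0.114     ] [ 0.55399911 -0.17298887  0.114     ] [ 0.55682936 -0.17390881  0.11001738] [ 0.55717952 -0.17178599  0.11001344] [ 0.5560827  -0.17321505  0.11238078]
```

Nose top at px (294.3,74.1), studs near 6.3° + 90°k, pointer arm at about 174°. So the engagement rib angle is about 141° and the later turn about +33°. Next I'll work out the approach relative to the held pulley in the same camera, which cancels its bias.

```bash
python3 - <<'E'
from h import *
import cv2
d=np.load("pics/w5.npy",allow_pickle=True).item()
i=d["img"];cv2.imwrite("pics/w5d.png",cv2.resize(i[160:370,180:390],(630,630),interpolation=cv2.INTER_CUBIC)[:600])
s=r.observe();z=s["tcp_pos"][2]
B=atz(d,(283,328.5),z+.0165);O=atz(d,(284.3,177.5),z-.021);print(B,s["tcp_pos"],np.degrees(np.arctan2(*(O-B)[1::-1])),np.linalg.norm((O-B)[:2]))
N=np.array([.5577,-.1728,0])
dv=N-B;dv[2]=0;print(toolR(s).inv().apply(dv))
E
```

```text
[ 0.62798173 -0.24108414  0.29006659] [ 0.62759075 -0.24351147  0.27356659] 140.16169841343452 0.04825221398140485
[ 8.27907800e-03 -9.76406737e-02 -2.46120162e-05]
```

View pics/w5d.png

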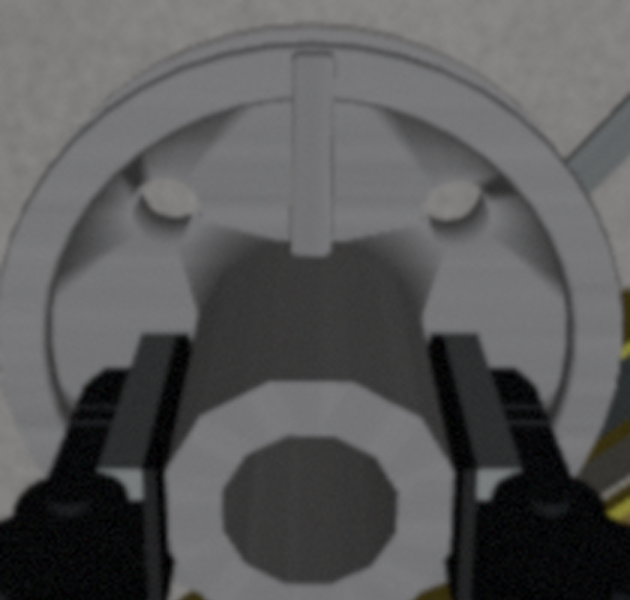

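```bash
python3 -m creep '[[[0.008,-0.05,0],[0,0,0],255],[[0.008,-0.0975,0],[0,0,0],255],[[0.008,-0.0975,0.04],[0,0,0],255],[[0.008,-0.0975,0.08],[0,0,0],255],[[0.008,-0.0975,0.108],[0,0,0],255],[[0.008,-0.0975,0.108],[0,0,0],255],[[0.008,-0.0975,0.108],[0,0,0],255],[[0.008,-0.0975,0.108],[0,0,0],255]]'
python3 - <<'E'
from h import *
s=r.observe();print(s["time_s"],yaw(),s["tcp_pos"],s["force"],s["torque"],s["width"],s["joint_pos"].round(2),s["joint_velocities"].round(3))
t=r.read_camera("side");u=r.read_camera("top")
f=lambda i,x,y,w,h:cv2.resize(i[y:y+h,x:x+w],(400,300),interpolation=cv2.INTER_CUBIC)
w=r.read_camera("wrist");save("w6",w)
cv2.imwrite("pics/c6.png",np.hstack([f(t["img"],290,202,100,75),f(u["img"],288,157,100,75)]))
E
```

```text
time_s: 7.65
tcp_pos: [0.5586, -0.1766, 0.1674]
ee_rot: [0.001, 0.904, 0.428, 0.002]
force: [-0.2, -0.4, -5.1]
width: 0.0349
7.65 (np.float64(50.62979683565169), array([ 0.00410182, -0.00119112, -0.99999088])) [ 0.55861445 -0.17658205  0.16744927] [-0.21796941 -0.35177784 -5.06687165] [ 0.01006613 -0.00438759 -0.02518776] 0.034871583070752554 [-0.    0.45  0.4   1.55 -0.18  1.18  1.31] [ 0.    -0.    -0.001  0.006 -0.    -0.001  0.   ]
```

View pics/c6.png

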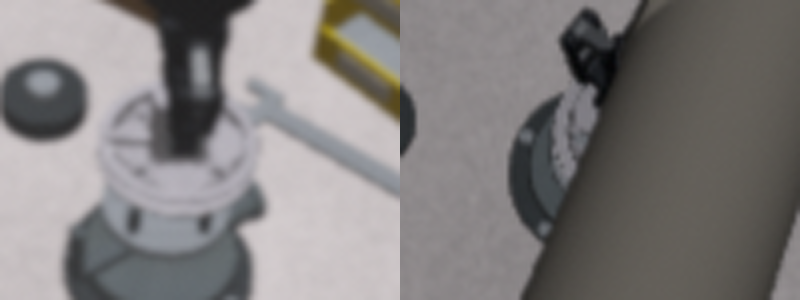

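View pics/w6.png

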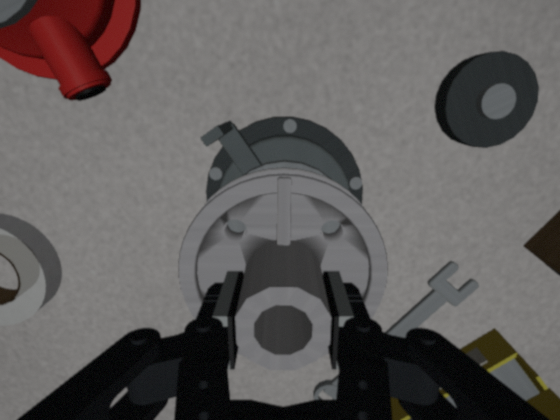

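Pulley (rim, centre px (283,265)) stands over the pump. The pointer post top is at (216,133). Correct 2 mm, then start lowering gently and read the force.

```bash
python3 -m creep '[[[0,-0.002,0.004],[0,0,0],255],[[0,-0.002,0.008],[0,0,0],255],[[0,-0.002,0.012],[0,0,0],255],[[0,-0.002,0.016],[0,0,0],255],[[0,-0.002,0.018],[0,0,0],255],[[0,-0.002,0.018],[0,0,0],255]]'
```

```text
time_s: 8.55
tcp_pos: [0.5559, -0.1745, 0.1472]
ee_rot: [0.0, 0.904, 0.428, 0.0]
force: [0.7, 0.5, -4.9]
width: 0.0347
```

The nose is 6 mm into the bore with no contact force. Continue to the stud ends.

```bash
python3 -m creep '[[[0,0,0.003],[0,0,0],255],[[0,0,0.006],[0,0,0],255],[[0,0,0.008],[0,0,0],255],[[0,0,0.008],[0,0,0],255]]'
```

```text
time_s: 9.05
tcp_pos: [0.5561, -0.1742, 0.1391]
ee_rot: [-0.0, 0.904, 0.428, 0.0]
force: [3.0, 1.6, -5.6]
width: 0.0347
```

```bash
python3 -m creep '[[[0.001,0,0.002],[0,0,0],255],[[0.001,0,0.003],[0,0,0],255],[[0.001,0,0.003],[0,0,0],255]]'
```

```text
time_s: 9.43
tcp_pos: [0.5562, -0.1741, 0.1361]
ee_rot: [0.0, 0.904, 0.428, -0.0]
force: [0.8, 1.7, -6.0]
width: 0.0349
```

```bash
python3 -m creep '[[[0,0,0.002],[0,0,0],255],[[0,0,0.004],[0,0,0],255],[[0,0,0.004],[0,0,0],255]]'
```

```text
time_s: 9.8
tcp_pos: [0.5562, -0.174, 0.1321]
ee_rot: [0.0, 0.904, 0.428, -0.0]
force: [1.7, 0.2, -6.1]
width: 0.0347
```

The holes have found the studs (about 7 mm past the stud ends, no extra load). Continue.

```bash
python3 -m creep '[[[0,0,0.003],[0,0,0],255],[[0,0,0.006],[0,0,0],255],[[0,0,0.008],[0,0,0],255],[[0,0,0.008],[0,0,0],255]]'
python3 -m creep '[[[0,0,0.002],[0,0,0],255],[[0,0,0.004],[0,0,0],255],[[0,0,0.004],[0,0,0],255]]'
```

```text
time_s: 10.3
tcp_pos: [0.5562, -0.174, 0.124]
ee_rot: [0.0, 0.904, 0.428, -0.0]
force: [1.8, -0.8, -5.6]
width: 0.0349
time_s: 10.68
tcp_pos: [0.5562, -0.1739, 0.1201]
ee_rot: [0.0, 0.904, 0.428, -0.0]
force: [1.3, -0.2, -5.9]
width: 0.0345
```

```bash
python3 -m creep '[[[0,0,0.001],[0,0,0],255],[[0,0,0.002],[0,0,0],255],[[0,0,0.002],[0,0,0],255],[[0,0,0.002],[0,0,0],255]]'
python3 - <<'E'
from h import *
s=r.observe();print(yaw(),s["tcp_pos"],s["force"],s["torque"])
t=r.read_camera("side");w=r.read_camera("wrist");save("w7",w);np.save("pics/w7.npy",w,allow_pickle=True)
cv2.imwrite("pics/c7.png",cv2.resize(t["img"][202:292,280:400],(800,600),interpolation=cv2.INTER_CUBIC))
E
```

```text
time_s: 11.18
tcp_pos: [0.5562, -0.1739, 0.1189]
ee_rot: [-0.0, 0.904, 0.428, 0.0]
force: [-1.8, 0.4, 1.5]
width: 0.0349
(np.float64(50.63271381395709), array([ 1.68317683e-04,  1.58151136e-04, -9.99999973e-01])) [ 0.55623099 -0.1739237   0.11886441] [-1.83910197  0.44293768  1.53927838] [ 0.20419895  0.2764644  -0.01241894]
```

View pics/c7.png

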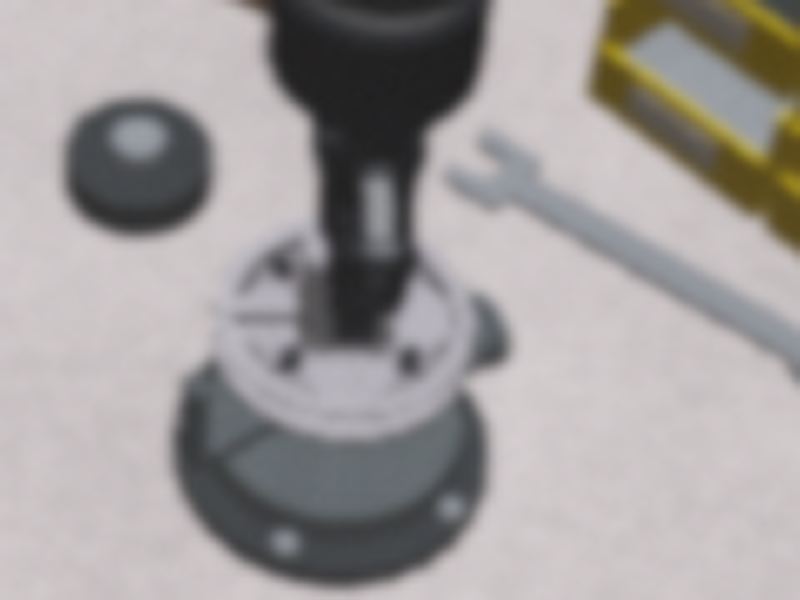

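View pics/w7.png

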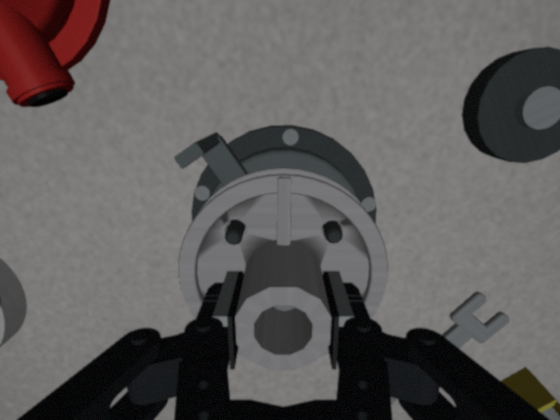

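It's home: z stopped at 0.1189 with light contact, and stud ends are visible in the holes at (235,231) and (332,231). Now I'll measure the pointer.

```bash
python3 - <<'E'
import cv2
i=cv2.imread("pics/w7.png");cv2.imwrite("pics/w7c.png",cv2.resize(i[115:205,160:280],(800,600),interpolation=cv2.INTER_CUBIC))
E
```

```text
(no output)
```

View pics/w7c.png

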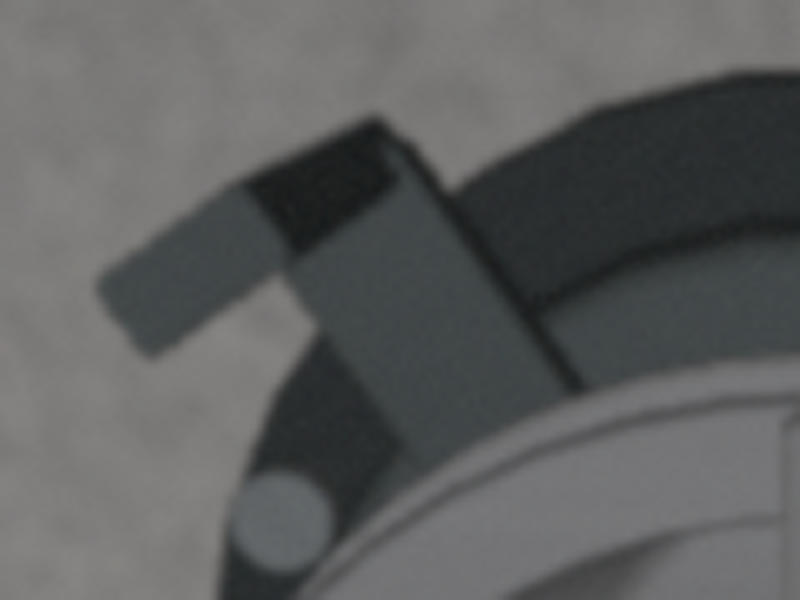

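```bash
python3 - <<'E'
from h import *
w=np.load("pics/w7.npy",allow_pickle=True).item()
P=atz(w,(189.5,155.5),.101);B=atz(w,(283.5,330),.136);O=atz(w,(284.3,177.5),.0985)
a=lambda v:np.degrees(np.arctan2(v[1],v[0]))
print(P,B,O,np.linalg.norm((P-B)[:2]),a(P-B),a(O-B))
for c in([.5562,-.1739,0],[.5577,-.1728,0]):print(a(P-c),np.linalg.norm((P-c)[:2]))
t=r.read_camera("top");print(proj(t,P))
E
```

```text
[ 0.48748998 -0.16547572  0.101     ] [ 0.55698805 -0.17281714  0.136     ] [ 0.51946262 -0.1416336   0.0985    ] 0.06988475301105453 173.9699276053302 140.27349843227927
173.01006222148067 0.06922453354254554
174.04446863402356 0.07059102420908506
[338.81389941 219.12281874]
```

Rib is at 140.3° and pointer at 174.0°, both from the same picture. Turn +33.7° (tool z −34).

```bash
python3 -m creep '[[[0,0,0],[0,0,-4],255],[[0,0,0],[0,0,-9],255],[[0,0,0],[0,0,-14],255],[[0,0,0],[0,0,-18],255],[[0,0,0],[0,0,-18],255]]'
python3 - <<'E'
from h import *
s=r.observe();print(yaw(),s["tcp_pos"],s["force"],s["torque"])
E
```

```text
time_s: 11.95
tcp_pos: [0.5569, -0.174, 0.1189]
ee_rot: [0.001, 0.826, 0.564, 0.001]
force: [-0.4, 1.2, 1.5]
width: 0.0347
(np.float64(68.60243237021051), array([ 1.58371465e-03, -1.59490030e-04, -9.99998733e-01])) [ 0.55690605 -0.17401943  0.11888173] [-0.44051901  1.22411098  1.50192352] [0.18241688 0.167902   0.10469514]
```

```bash
python3 -m creep '[[[0,0,0],[0,0,-4],255],[[0,0,0],[0,0,-8],255],[[0,0,0],[0,0,-12],255],[[0,0,0],[0,0,-16],255],[[0,0,0],[0,0,-16],255],[[0,0,0],[0,0,-16],255]]'
python3 - <<'E'
from h import *
s=r.observe();print(yaw(),s["tcp_pos"],s["force"],s["torque"],s["joint_pos"].round(2))
w=r.read_camera("wrist");save("w8",w);np.save("pics/w8.npy",w,allow_pickle=True)
E
```

```text
time_s: 12.7
tcp_pos: [0.5569, -0.174, 0.1188]
ee_rot: [0.001, 0.74, 0.673, 0.0]
force: [-0.2, 0.6, 3.3]
width: 0.0346
(np.float64(84.57460291830866), array([ 1.47203015e-03, -4.09652580e-04, -9.99998833e-01])) [ 0.55691777 -0.17400131  0.11883442] [-0.19027335  0.60175988  3.34731527] [0.29797564 0.05408122 0.07328739] [ 0.09  0.48  0.25  1.61 -0.13  1.07  1.86]
```

View pics/w8.png

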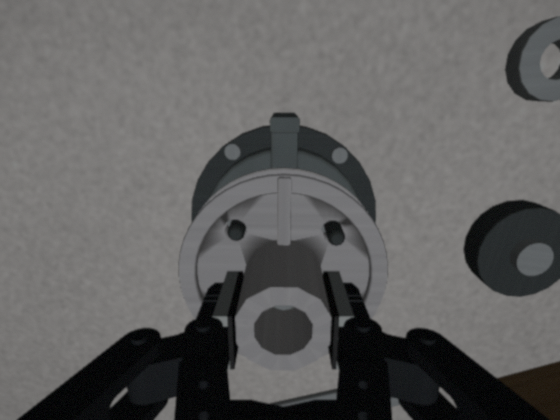

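Pointer (284.5,120), rib (284.5,180) and bore (283.5,330) line up. Release, then rise.

```bash
python3 -m creep '[[[0,0,0],[0,0,0],200],[[0,0,0],[0,0,0],100],[[0,0,0],[0,0,0],0],[[0,0,0],[0,0,0],0],[[0,0,0],[0,0,0],0],[[0,0,0],[0,0,0],0],[[0,0,0],[0,0,0],0],[[0,0,0],[0,0,0],0]]'
python3 - <<'E'
from h import *
s=r.observe();print(yaw(),s["tcp_pos"],s["force"],s["torque"],s["width"])
w=r.read_camera("wrist");save("w9",w)
E
```

```text
time_s: 13.75
tcp_pos: [0.5563, -0.1739, 0.1183]
ee_rot: [0.0, 0.739, 0.673, 0.0]
force: [-0.3, 0.4, -1.1]
width: 0.0856
(np.float64(84.63203155181083), array([ 7.99518674e-06,  1.90390050e-06, -1.00000000e+00])) [ 0.55628332 -0.1739201   0.1182946 ] [-0.3371954   0.40880386 -1.12504073] [ 0.01925109  0.00672892 -0.03543054] 0.08564740245265737
```

View pics/w9.png

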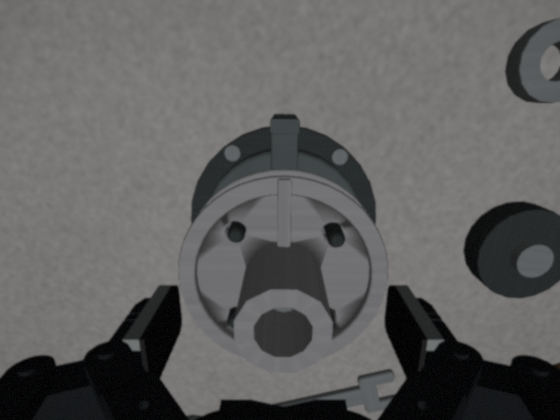

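The pulley stayed put: rib (284.5,180) and pointer (284.5,120) still line up. Retreating upward.

```bash
python3 -m creep '[[[0,0,-0.02],[0,0,0],0],[[0,0,-0.05],[0,0,0],0],[[0,0,-0.1],[0,0,0],0],[[0,0,-0.13],[0,0,0],0],[[0,0.04,-0.13],[0,0,0],0],[[0,0.07,-0.13],[0,0,0],0],[[0,0.07,-0.13],[0,0,0],0],[[0,0.07,-0.13],[0,0,0],0]]'
python3 - <<'E'
from h import *
w=r.read_camera("wrist");save("w10",w);np.save("pics/w10.npy",w,allow_pickle=True)
t=r.read_camera("side");u=r.read_camera("top")
f=lambda i,x,y,w,h:cv2.resize(i[y:y+h,x:x+w],(400,300),interpolation=cv2.INTER_CUBIC)
cv2.imwrite("pics/c10.png",np.vstack([np.hstack([f(t["img"],280,202,120,90),f(u["img"],288,157,100,75)]),np.hstack([f(t["img"],0,0,560,420),f(u["img"],0,0,560,420)])]))
E
```

```text
time_s: 14.8
tcp_pos: [0.6253, -0.1807, 0.248]
ee_rot: [-0.0, 0.74, 0.673, -0.001]
force: [0.1, -0.3, 0.2]
width: 0.0854
```

View pics/w10.png

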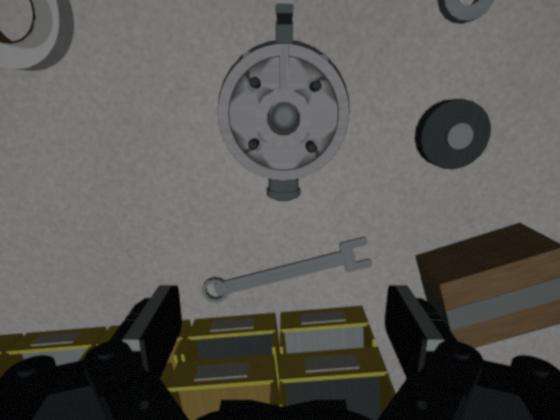

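View pics/c10.png

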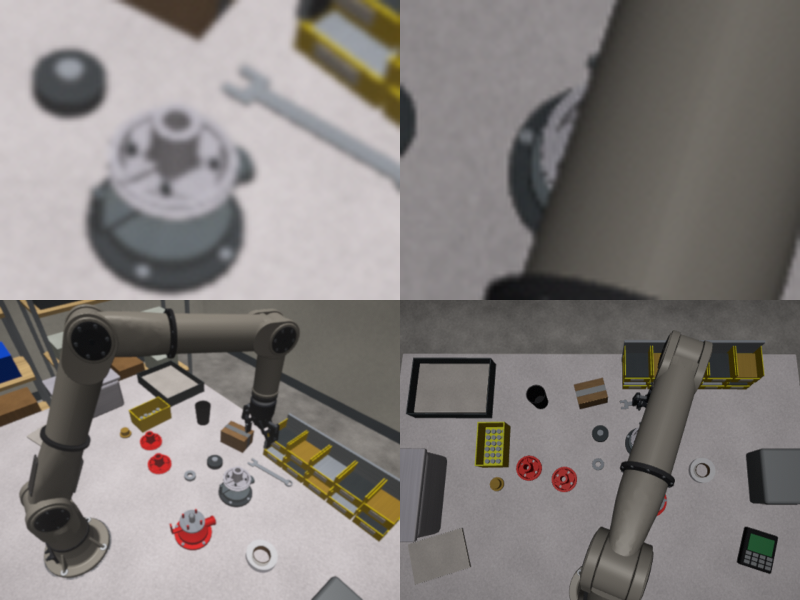

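Clear wrist view: the rib (283.5,55) points at the pointer (285,10) from the axis (283.5,115). All four studs show through the holes and the gripper touches nothing. Handing in.

```bash
python3 - <<'E'
from h import *
d=np.load("pics/w10.npy",allow_pickle=True).item();a=lambda v:np.degrees(np.arctan2(v[1],v[0]))
B=atz(d,(284,117),.136);O=atz(d,(283.5,45),.099);P=atz(d,(284.7,8),.101);print(a(O-B),a(P-B))
s=r.observe();print(s["force"],s["joint_velocities"].round(3));r.sign_off()
E
```

```text
175.07862441759784 174.30711409906095
[ 0.32024636 -0.72676021  0.20129917] [ 0.001 -0.002 -0.001 -0.004 -0.002 -0.     0.001]
the job is handed in; nothing more can be done
```

The aluminium pulley is home on the grey pump's drive flange, with its rib pointing at the pointer, and I handed the job in after about 15 s. I gripped it on its boss flats and lowered it over the nose. The holes met the studs on the first descent, so no turning by feel was needed. It seated with only a few newtons of contact force. I then turned pulley and shaft together about 34° towards the pointer, opened the gripper and backed off.

- **Seating:** the tool stopped at the height expected for fully home (TCP 0.1189 m), and the last picture shows all four studs through the holes.
- **Alignment:** the last picture puts the rib at 175.1° and the pointer at 174.3°. That is under 1 mm at the rib's end, against the 6 mm allowed.
- **Release and bystanders:** the gripper is open and clear, with under 1 N at the wrist. The other things look unmoved in the final pictures; I judged that by eye and did not measure it.
- **Disagreement:** the fixed cameras and the wrist camera differed by up to 8 mm on the pulley and 3–4 mm on the pump. I worked from the wrist camera and placed the pulley relative to the pump in its own view.

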